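# Spot-check a closed thermostat vessel with a rod probe held in its port

### The job

Take a temperature reading inside the closed steel vessel: first swing the black port cover on its lid right aside by the red knob, then lift the rod probe by its white head straight up out of its storage stand and lower it upright through the port, without the probe ever touching the port, lid, cover or vessel, until the red ring on its shaft is level with the top of the port. Finish while still holding the probe there by its head, steady, upright and centred in the port, and leave the bottles and other things on the bench where they are.

Things in the scene. Friction and masses are not known exactly. Their poses are not given: they have to be found in the camera images.
- thermostat: low white bench thermostat, 150 x 132 x 35 mm, with a display on its front, carrying a closed upright steel vessel (92 mm diameter) with a 103 mm aluminium lid whose top is at 115 mm; fixed to the bench. Origin: centre of its underside; x points from its front panel to its back, z up. In this frame the vessel, lid and port have their common axis at x = 16 mm, y = 0
- port (a point): centre of the mouth of the guide port: the top face of the white collar (36 mm outside, 8 mm tall) in the middle of the lid, 123 mm above the bench. The bore is vertical, 22 mm in diameter and 18 mm long (collar and lid); below it the vessel is empty and 86 mm wide, its floor 85 mm below this point. Axes as the thermostat's
- cover_knob (a point): middle of the red upright knob (14 mm diameter, 30 mm tall, this point 15 mm above its foot) on the port cover, a flat black plate 4 mm thick that closes the port; the knob stands at the centre of the cover's disc (35 mm diameter), 36 mm from the pivot, and moves with the cover. The plate's top is 128.5 mm above the bench and the knob's top 158.5 mm. Axes as the thermostat's when the cover is closed
- cover_pivot (a point): point on the cover's vertical pivot axis at the height of the cover_knob point, 36 mm to the thermostat's +y side of the port's axis; fixed
- port_cover (a joint): angle of the port cover about its pivot, rad: 0 is over the port (the knob on the port's axis), grows counter-clockwise seen from above, the knob going round the pivot toward the back (+x) of the thermostat, up to the stop at 1.8; starts between 0 and 0.15. Stiff with friction (about 1 N at the knob), no spring: it stays where it is left. The port is wide open from 1.3 on
- stand: probe storage stand, fixed to the bench: dark round foot 76 mm in diameter, a clear upright tube and a black collar 30 mm in diameter with a 16 mm bore. Origin: centre of its underside; z up
- stand_rim (a point): centre of the top face of the stand's collar, 130 mm above the bench; the probe's head rests on it and its shaft hangs in the bore, so the probe leaves only straight up
- probe_head (a point): centre of the probe's round white head, where it is to be held (26 mm diameter, 55 mm tall, this point half-way up; upright, any grasp direction round it will do). The wireless rod probe is 170 mm long in all and weighs about 90 g: head above, steel shaft 12 mm in diameter and 115 mm long below, one common axis; z points from tip to head. At the start it stands upright in the stand with this point 157.5 mm above the bench
- probe_ring (a point): centre of the red ring mark (4 mm tall) round the shaft, on the probe's axis, 72.5 mm below the probe_head point and 70 mm above the tip
- probe_tip (a point): rounded lower end of the shaft, on the probe's axis, 142.5 mm below the probe_head point
- amber_bottle: bystander: amber reagent bottle with a white cap, 60 mm diameter, 118 mm tall; origin at its underside
- beaker: bystander: small glass beaker, 53 mm diameter, 70 mm tall; origin at its underside. Right behind it and the amber bottle, from x = 0.70 m on, stands a tall black computer tower (fixed), left of that a keyboard and a monitor
- wash_bottle: bystander: white wash bottle with a red spout, 68 mm across, 198 mm tall; origin at its underside
- cuvette_case: bystander: dark flat case, 57 x 105 x 27 mm; origin at its underside
- timer: bystander: small white bench timer, 62 x 62 x 19 mm; origin at its underside

How it is judged:
By the outcome, as a careful person would: the job done as asked, in the order asked, and still so for the second after the job is handed in, while the arm keeps its last pose, push and grip.
It also fails if it takes over 64 s, if anything falls off the work surface, if the arm or the gripper's body presses on something with over 40 N, if the wrist force passes 120 N, or if a joint passes its speed limit or range.

### The arm

A 6-joint arm with a two-finger parallel gripper is mounted at the origin on a cart in front of the work surface, level with it; the furniture and walls round the work are solid. World frame = base frame: x ahead of the robot, y to its left, z up, the work surface at z = 0. Lengths are in m, angles in rad, forces in N, time in s.
With the tool pointing down it reaches from about 0.3 to 0.825 m from the base axis. Payload 5.4 kg.
Tool frame: the origin (TCP) lies between the finger pads; the fingertips stand 14 mm ahead of it and the grasp point (between the pads) lies 5 mm behind it; z points along the fingers, y is the line along which they close (so a half turn about z gives the same grasp; the last joint's range is limited). The gripper opens to 92 mm and grips with 3 to 60 N. Pads are 20 mm wide; open, the fingers measure 128 mm over their backs; the gripper's body (75 mm by 189 mm) begins 69 mm behind the grasp point.
Start: joints at [0.893, 0.158, 1.597, -0, 1.386, -0.21], TCP at [0.259, 0.513, 0.189] pointing down, gripper open.
Joint ranges: [-2.91, 2.91], [-0.94, 2.29], [0.18, 2.7], [-1.29, 4.43], [0.17, 2.64], [-3, 3]. Speed limits (rad/s): [2.57, 2.57, 3.14, 3.14, 3.14, 3.14].

### API

Orientations are given as a unit quaternion [w, x, y, z].
In Python, from plant import arm gives the robot as it stands.
- The arm moves only by the tool drive_tool, never from a script. Its argument "steps" is a list of rows, each a list of 3 entries, a list of its own where there are three numbers: the shift along the tool's x, y, z in mm, then the turn about the tool's z in rad, then the opening, from -1 (shut) to 1 (fully open), so that 0 is half open. In form: [[[dx, dy, dz], turn, gripper], ...]. A call has 1 to 8 rows; each row shifts and turns the commanded pose from where the row before left it, along the tool's axes as they then stand; what a row does not reach is not made up. A row lasts 1/10 s, in which the tool goes at most 50 mm and 8.59 degrees, less where a joint would pass 70% of its speed; a pose out of reach is approached as far as the arm can. A call is refused whole if a number of a shift passes 50 or a number of a turn 0.15, either way. A call with a gripper value outside its range is refused whole. The fingers move at their own pace and stop on an object; the grip force is fixed at half the most. Time passes only in rows, so rows that do not move let the fingers close. It gives the time, the measured TCP pose, the force, the opening and the grip force at its end, in the units of the state.
- arm.get_obs(): the state, without advancing time (a new reading comes with each control period).
- arm.camera(name): name is "scene" or "top" or "wrist"; returns the picture (420x560x3 uint8, blue, green, red); there is no depth.
- arm.camera_info(name): a dict with "fovy" (degrees; the focal length in pixels is half the picture's height over the tangent of half this angle, whatever the lens; pixels are square), "cx", "cy" (the principal point, pixels), "world_to_cam" (4x4, takes a point from world to camera coordinates); the wrist camera has in their place "hand_eye" (4x4, takes a point from camera to tool coordinates, whose origin is the TCP and whose axes are the flange's). Camera axes: x right, y down, z forward; pixel columns grow to the right and rows downward; lengths in m; the calibration is good to about 2 mm. A picture is of the moment at which its call begins: read the wrist's pose just before it. camera_info takes no time and is no camera call.
- arm.close_job(): hands the job in; it is judged then, once.
The state is a dict: "time": time; "joints": joint angles; "joint_velocities": joint speeds; "tau": joint torques, N m; "tool_pos": TCP position; "tool_rot": TCP orientation; "wrist_force": force on the tool from outside, world axes, zero at the start; "torque": the same for the moment, N m; "gripper_width": opening from 0.0 (shut) to 1.0 (fully open); "grip_force": force on a finger pad.
Only numpy, scipy, OpenCV 4.12 (cv2) and the standard library are available. Lean on these libraries where they do the work, as an engineer would, in place of code of your own. Each camera call takes 0.05 s, during which the arm holds its last target. There are 200 camera calls.

## Working session

There is one attempt and no reset: what is moved stays moved. The work goes in short steps, Python scripts to look and compute and a tool call to move; the robot and the scene stay as the last step left them, time stands still between calls to the robot, and variables do not carry over. Pictures are saved under pics/ and viewed, at most 10 in all, crops included, and the job is handed in when it is done.

Besides the shell and the picture viewer there is one more tool, called in YAML: its name, and indented under it one key for each argument. drive_tool: Moves the arm, as the interface text tells. Its arguments: {"type":"object","properties":{"steps":{"type":"array"}},"required":["steps"]}

```bash
ls; mkdir -p pics
python3 - <<'E'
from plant import arm
import cv2,numpy as np
print(arm.get_obs())
for n in("scene","top","wrist"):
    cv2.imwrite(f"pics/{n}0.png",arm.camera(n)); print(n,arm.camera_info(n))
a=np.hstack([cv2.imread(f"pics/{n}0.png") for n in("scene","top")])
E
```

```text
pics
{'time': 0.0, 'joints': array([ 8.92903083e-01,  1.59043595e-01,  1.59821877e+00,  8.03059501e-06,
        1.38622606e+00, -2.10115361e-01]), 'joint_velocities': array([-0.00104344, -0.00082091, -0.00183293,  0.00031859, -0.00067734,
        0.00102893]), 'tau': array([-1.45585844e-03, -3.85573411e+01, -3.22108591e+01,  7.00502470e-02,
        3.78825318e-02, -1.46104703e-04]), 'tool_pos': array([0.25885871, 0.51267623, 0.1878288 ]), 'tool_rot': array([-4.10736232e-04,  2.31762938e-01,  9.72771835e-01, -8.54281758e-04]), 'wrist_force': array([-0.35168361, -0.43106327,  0.10781441]), 'torque': array([ 0.01912206, -0.00684797,  0.00572295]), 'grip_force': 0.0, 'gripper_width': 1.0004433618437105}
scene {'fovy': 42.9748396102826, 'cx': 282.442516823214, 'cy': 202.84373095319478, 'world_to_cam': array([[ 8.61840083e-01, -5.07179761e-01,  6.01458776e-04,
        -4.30765851e-01],
       [-2.48413395e-01, -4.23157056e-01, -8.71337415e-01,
         2.87786980e-01],
       [ 4.42179213e-01,  7.50804099e-01, -4.90683959e-01,
         1.77265514e+00],
       [ 0.00000000e+00,  0.00000000e
[... 232 characters left out ...]
1],
       [-9.99215385e-01, -8.37034125e-04, -3.95968832e-02,
         5.47244768e-01],
       [ 3.95970898e-02, -2.31673369e-04, -9.99215701e-01,
         1.61855879e+00],
       [ 0.00000000e+00,  0.00000000e+00,  0.00000000e+00,
         1.00000000e+00]])}
wrist {'fovy': 71.65227202020765, 'cx': 279.10893007564033, 'cy': 208.75330246706423, 'hand_eye': array([[ 3.82858917e-04, -9.62900740e-01, -2.69855550e-01,
         7.60127006e-02],
       [ 9.99999844e-01,  4.78640498e-04, -2.89134068e-04,
        -1.98926484e-04],
       [ 4.07571203e-04, -2.69855397e-01,  9.62900773e-01,
        -1.95617840e-01],
       [ 0.00000000e+00,  0.00000000e+00,  0.00000000e+00,
         1.00000000e+00]])}
```

View pics/scene0.png

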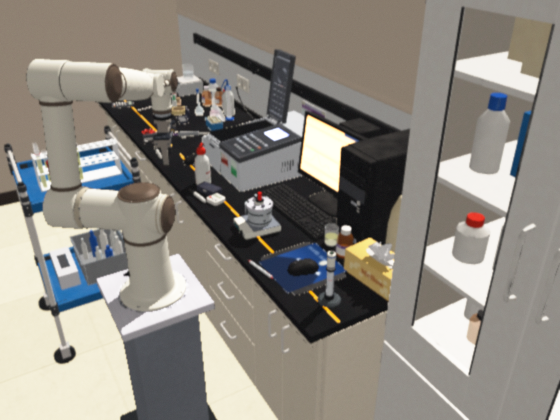

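View pics/top0.png

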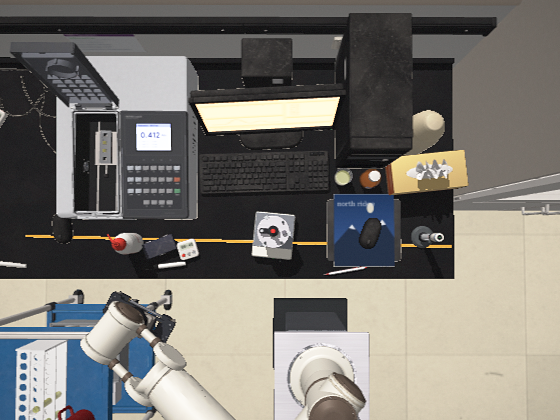

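The scene view shows the thermostat near (259,215) with its red knob, and the probe in its stand near (331,280). In the top view the knob is at (273,231) and the probe head near (437,239). Next: enlarged crops and colour measurements.

```bash
cat > h.py <<'E'
from plant import arm
import cv2,numpy as np
from scipy.spatial.transform import Rotation as R
def K(ci): 
    f=210/np.tan(np.radians(ci['fovy']/2)); return f,ci['cx'],ci['cy']
def cam(n,obs=None):
    ci=arm.camera_info(n)
    if n=='wrist':
        q=obs['tool_rot']; T=np.eye(4); T[:3,:3]=R.from_quat([q[1],q[2],q[3],q[0]]).as_matrix(); T[:3,3]=obs['tool_pos']
        C=T@ci['hand_eye']
    else: C=np.linalg.inv(ci['world_to_cam'])
    return K(ci),C
def ray(c,u,v):
    (f,cx,cy),C=c; d=C[:3,:3]@np.array([(u-cx)/f,(v-cy)/f,1]); return C[:3,3],d/np.linalg.norm(d)
def onz(c,u,v,z):
    o,d=ray(c,u,v); return o+d*(z-o[2])/d[2]
def proj(c,p):
    (f,cx,cy),C=c; q=np.linalg.inv(C)@np.append(p,1); return np.array([f*q[0]/q[2]+cx,f*q[1]/q[2]+cy])
def tri(rs):
    A=sum(np.eye(3)-np.outer(d,d) for o,d in rs); b=sum((np.eye(3)-np.outer(d,d))@o for o,d in rs); return np.linalg.solve(A,b)
def red(im,roi=None):
    h=cv2.cvtColor(im,cv2.COLOR_BGR2HSV); m=(((h[...,0]<8)|(h[...,0]>172))&(h[...,1]>140)&(h[...,2]>70)).astype(np.uint8)
    if roi:
        k=np.zeros_like(m); x0,y0,x1,y1=roi; k[y0:y1,x0:x1]=1; m*=k
    return m
E
python3 - <<'E'
from h import *
t=cv2.imread('pics/top0.png'); s=cv2.imread('pics/scene0.png')
ct,cs=cam('top'),cam('scene')
out=[]
for im,c,roi in((t,ct,(245,205,305,270)),(s,cs,(240,180,290,240))):
    m=red(im,roi); n,l,st,ce=cv2.connectedComponentsWithStats(m); print(st[1:],ce[1:])
    i=1+np.argmax(st[1:,4]); out.append(ray(c,*ce[i]))
print('knob tri',tri(out))
print('knob top z.1435',onz(ct,*[float(x) for x in (273,231)],.15))
g=cv2.cvtColor(t,cv2.COLOR_BGR2HSV); m=((g[...,2]>90)&(g[...,1]<60)).astype(np.uint8); 
k=np.zeros_like(m);k[200:275,240:310]=1;m*=k
cs_,_=cv2.findContours(m,0,2); b=max(cs_,key=cv2.contourArea); r=cv2.minAreaRect(b); print(r, cv2.boxPoints(r)); 
P=np.array([onz(ct,*p,.035)[:2] for p in cv2.boxPoints(r)]);print(P,P.mean(0))
a=cv2.resize(t[200:275,240:310],None,fx=5.5,fy=5.5,interpolation=3); b=cv2.resize(t[215:265,405:455],(375,375),interpolation=3)
c=cv2.resize(s[240:310,305:355],(268,375),interpolation=3)
a=cv2.resize(a,(350,375))
cv2.imwrite('pics/c1.png',cv2.resize(np.hstack([a,b]),(800,414)))
c=np.hstack([cv2.resize(s[180:245,225:290],(400,400),interpolation=3),cv2.resize(s[240:310,300:370],(400,400),interpolation=3)])
cv2.imwrite('pics/c1.png',np.vstack([cv2.resize(np.hstack([cv2.resize(t[200:275,240:315],(400,400),interpolation=3),cv2.resize(t[205:270,395:460],(400,400),interpolation=3)]),(600,300)),cv2.resize(c,(600,300))]))
E
```

```text
[[270 229   6   4  19]] [[272.63157895 230.47368421]]
[[257 191   5  10  38]] [[259.18421053 195.05263158]]
knob tri [0.48999814 0.1603305  0.1468621 ]
knob top z.1435 [0.48761242 0.1595207  0.15      ]
((272.8881530761719, 234.98915100097656), (40.102970123291016, 45.07971954345703), 5.5275397300720215) [[250.75876 255.49275]
 [255.10104 210.62267]
 [295.01755 214.48555]
 [290.67526 259.35565]]
[[0.40701092 0.23551726]
 [0.55552471 0.22163595]
 [0.54280802 0.08917721]
 [0.39438435 0.10353974]] [0.474932   0.16246754]
```

View pics/c1.png

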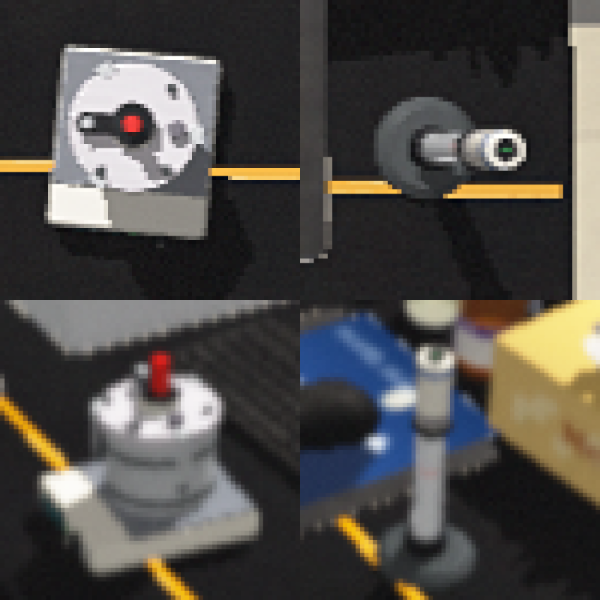

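drive_tool:
  steps:
    - [[0,0,-10],0.15,0.2]
    - [[0,0,-10],0.15,0.2]
    - [[0,0,-10],0.15,0.2]
    - [[0,0,-10],0.15,0.2]
    - [[0,0,-10],0.15,0.2]
    - [[0,0,-10],0.15,0.2]
    - [[0,0,0],0.15,0.2]
    - [[0,0,0],0.15,0.2]

```text
time: 0.95
tool_pos: [0.2593, 0.5132, 0.2489]
tool_rot: [-0.0, 0.743, 0.67, 0.0]
wrist_force: [-0.2, -0.4, -0.6]
gripper_width: 0.598
grip_force: 0.0
```

```bash
cat >> h.py <<'E'
def rel(o,p,rotonly=False):
    q=o['tool_rot']; M=R.from_quat([q[1],q[2],q[3],q[0]]).as_matrix(); return M.T@(np.array(p)-o['tool_pos'])*1000
E
python3 - <<'E'
from h import *
o=arm.get_obs(); print(o['tool_pos'],o['tool_rot'],o['joints'],rel(o,[.485,.161,.25]))
t=cam('top'); print(onz(t,440.5,237.5,.185), proj(t,[.47,-.33,0]))
E
```

```text
[0.25930254 0.51322289 0.24892078] [-1.29689874e-05  7.42631342e-01  6.69700442e-01  8.13030783e-05] [ 8.92902962e-01  1.24326023e-01  1.51649736e+00 -1.51229363e-07
  1.50060461e+00  9.96088612e-01] [-327.10186038  260.77697279   -1.10102931]
[ 0.46841278 -0.34409597  0.185     ] [418.65432865 236.47746165]
```

drive_tool:
  steps:
    - [[-38,30,0],0,0.2]
    - [[-38,30,0],0,0.2]
    - [[-38,30,0],0,0.2]
    - [[-38,30,0],0,0.2]
    - [[-38,30,0],0,0.2]
    - [[-38,30,0],0,0.2]
    - [[-38,30,0],0,0.2]
    - [[-38,30,0],0,0.2]

```text
time: 1.75
tool_pos: [0.4693, 0.1856, 0.2487]
tool_rot: [-0.0, 0.741, 0.672, 0.0]
wrist_force: [0.9, -0.2, -0.2]
gripper_width: 0.599
grip_force: 0.0
```

drive_tool:
  steps:
    - [[-23,20,0],0,0.2]
    - [[0,0,0],0,0.2]
    - [[0,0,0],0,0.2]

```text
time: 2.05
tool_pos: [0.4862, 0.1624, 0.2484]
tool_rot: [-0.001, 0.741, 0.671, -0.0]
wrist_force: [0.1, 1.6, -0.0]
gripper_width: 0.602
grip_force: 0.0
```

Run:
```python
from h import *
o=arm.get_obs(); im=arm.camera('wrist'); cv2.imwrite('pics/w1.png',im); c=cam('wrist',o)
print(o['tool_pos'],o['joints'])
m=red(im); n,l,st,ce=cv2.connectedComponentsWithStats(m)
for i in range(1,n):
    if st[i,4]>60: print(st[i],ce[i],onz(c,*ce[i],.15))
print(proj(c,[.49,.16,.1585]))
```

```text
[0.48618659 0.16237855 0.24840475] [ 8.58886804e-02 -3.95679610e-02  1.68659767e+00  4.99823403e-04
  1.49562870e+00  1.84187656e-01]
[277 194  15  19 235] [283.88510638 202.98723404] [0.49095779 0.16152704 0.15      ]
[283.20934706 206.61827705]
```

View pics/w1.png

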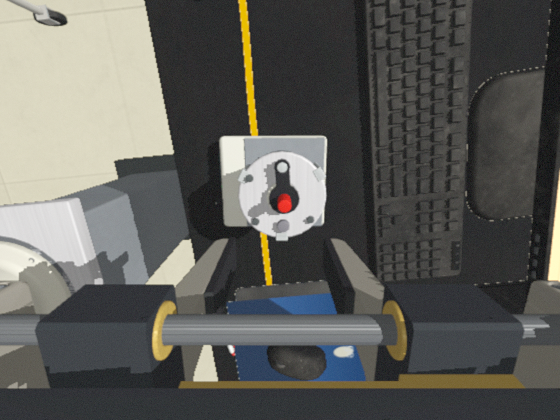

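The wrist view shows the red knob at (284,203), nearly centred in the lid; the pivot is at (282,167), on the +y side. The cover is almost fully closed.

drive_tool:
  steps:
    - [[-1,4,20],0,0.1]
    - [[0,0,20],0,0.1]
    - [[0,0,20],0,0.1]
    - [[0,0,20],0,0.1]
    - [[0,0,20],0,0.1]
    - [[0,0,0],0,0.1]
    - [[0,0,0],0,-0.5]
    - [[0,0,0],0,-0.5]

```text
time: 2.9
tool_pos: [0.4909, 0.1619, 0.1503]
tool_rot: [0.001, 0.74, 0.672, 0.001]
wrist_force: [-0.6, 0.2, 0.8]
gripper_width: 0.4
grip_force: 0.0
```

drive_tool:
  steps:
    - [[0,0,0],0,-1]
    - [[0,0,0],0,-1]
    - [[0,0,0],0,-1]
    - [[0,0,0],0,-1]
    - [[0,0,0],0,-1]

```text
time: 3.4
tool_pos: [0.4903, 0.1611, 0.1489]
tool_rot: [0.0, 0.741, 0.672, 0.0]
wrist_force: [0.2, -1.0, 0.1]
gripper_width: -0.0
grip_force: 0.0
```

Run:
```python
from h import *
o=arm.get_obs(); im=arm.camera('wrist'); s=arm.camera('scene')
print(o['tool_pos'],o['gripper_width'],o['grip_force'])
c=cam('wrist',o); print(proj(c,o['tool_pos']))
cv2.imwrite('pics/w2.png',np.hstack([cv2.resize(im,(533,400)),cv2.resize(s[165:235,225:272],(267,400),interpolation=3)]))
```

```text
[0.49031874 0.16113474 0.14886107] -0.00023448009679599805 0.0
[279.14972987 236.85438667]
```

View pics/w2.png

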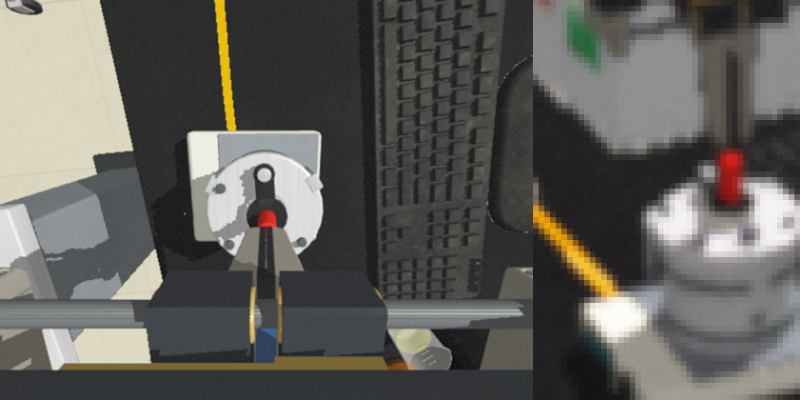

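Run:
```python
from h import *
o=arm.get_obs(); p=o['tool_pos'];c=cam('scene');w=cam('wrist',o)
for z in(.135,.149,.154,.1585,.17,.19): print(z,proj(c,[p[0],p[1],z]),proj(w,[p[0],p[1],z]))
print(proj(c,[.491,.1615,.1585]),proj(c,[.491,.1615,.1285]))
print(proj(w,[.491,.1615,.1585]),proj(w,[.491,.1615,.1285]))
s=arm.camera('scene'); m=red(s,(240,170,290,240)); print(cv2.connectedComponentsWithStats(m)[2:])
im=arm.camera('wrist'); m=red(im); print(cv2.connectedComponentsWithStats(m)[2:])
cv2.imwrite('pics/w3.png',np.hstack([cv2.resize(im[180:300,220:340],(500,500),interpolation=3),cv2.resize(s[165:225,240:276],(300,500),interpolation=3)]))
```

```text
0.135 [258.9877553 197.6700309] [279.15114317 230.29928238]
0.149 [258.91087389 194.45843137] [279.14970586 236.96577554]
0.154 [258.88329044 193.30617643] [279.14914646 239.56036405]
0.1585 [258.8584084  192.26676876] [279.14861991 242.00256523]
0.17 [258.79457469 189.60021662] [279.14716428 248.75404742]
0.19 [258.68270891 184.92720059] [279.14417884 262.60100918]
[258.98244025 192.1834846 ] [259.14636812 199.06915254]
[280.1526643  241.43142533] [280.02874103 226.96553972]
(array([[     0,      0,    560,    420, 235164],
       [   257,    191,      5,     10,     36]], dtype=int32), array([[279.50310847, 209.50218571],
       [259.19444444, 195.22222222]]))
(array([[     0,      0,    560,    420, 234886],
       [   271,    221,     20,     21,    309],
       [   279,    243,      1,      1,      1],
       [   279,    245,      1,      4,      4]], dtype=int32), array([[279.49877813, 209.47212265],
       [280.4368932 , 230.10355987],
       [279.        , 243.        ],
       [279.        , 246.5       ]]))
```

View pics/w3.png

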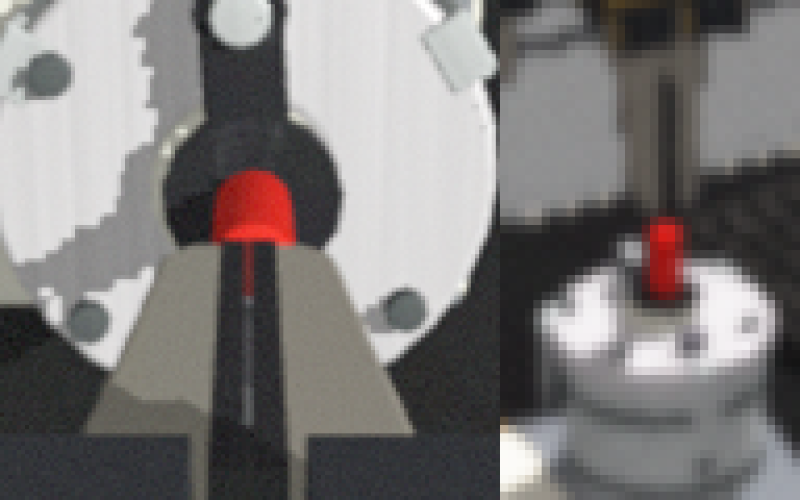

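The picture shows the closed fingers directly above the knob. Their tips end at its top (scene row ≈191, so z≈0.16). The real tips are therefore about 25–30 mm higher than the stated TCP geometry implies. I'll reopen and go lower by sight and force.

drive_tool:
  steps:
    - [[0,0,-4],0,0.0]
    - [[0,0,0],0,0.0]
    - [[0,0,0],0,0.0]
    - [[0,0,0],0,0.0]

```text
time: 4.0
tool_pos: [0.4903, 0.1612, 0.1528]
tool_rot: [0.0, 0.741, 0.672, 0.0]
wrist_force: [-0.1, 0.5, -0.6]
gripper_width: 0.33
grip_force: 0.0
```

drive_tool:
  steps:
    - [[0,0,5],0,0.0]
    - [[0,0,5],0,0.0]
    - [[0,0,5],0,0.0]
    - [[0,0,3],0,0.0]
    - [[0,0,0],0,0.0]
    - [[0,0,0],0,0.0]

```text
time: 4.6
tool_pos: [0.4903, 0.1612, 0.1348]
tool_rot: [-0.0, 0.741, 0.672, -0.0]
wrist_force: [-0.0, -0.3, -0.4]
gripper_width: 0.501
grip_force: 0.0
```

Run:
```python
from h import *
o=arm.get_obs(); im=arm.camera('wrist'); s=arm.camera('scene')
print(o['tool_pos'],o['gripper_width'],o['wrist_force'])
cv2.imwrite('pics/w4.png',np.hstack([cv2.resize(im[160:320,190:350],(500,500),interpolation=3),cv2.resize(s[165:225,240:276],(300,500),interpolation=3)]))
```

```text
[0.49027405 0.16116427 0.13475143] 0.5012204254630097 [-0.00368936 -0.28923439 -0.35802026]
```

View pics/w4.png

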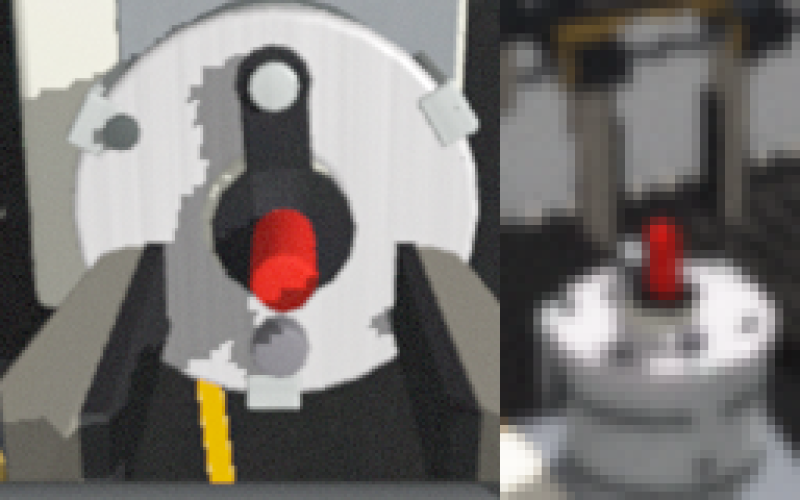

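The open fingers straddle the knob, with tips at scene row ≈193 (z≈0.153, about 18 mm above the reported TCP). I'll lower 16 mm more and close.

drive_tool:
  steps:
    - [[0,0,4],0,0.0]
    - [[0,0,4],0,0.0]
    - [[0,0,4],0,0.0]
    - [[0,0,4],0,0.0]
    - [[0,0,0],0,0.0]
    - [[0,0,0],0,-0.4]

```text
time: 5.3
tool_pos: [0.4902, 0.1612, 0.1187]
tool_rot: [-0.0, 0.741, 0.672, -0.0]
wrist_force: [0.1, 0.0, 0.0]
gripper_width: 0.438
grip_force: 0.0
```

drive_tool:
  steps:
    - [[0,0,0],0,-1]
    - [[0,0,0],0,-1]
    - [[0,0,0],0,-1]
    - [[0,0,0],0,-1]
    - [[0,0,0],0,-1]

```text
time: 5.8
tool_pos: [0.4905, 0.1611, 0.119]
tool_rot: [0.0, 0.741, 0.672, 0.0]
wrist_force: [1.2, -0.4, 0.9]
gripper_width: 0.139
grip_force: 30.0
```

Knob gripped. Next, swing it along the arc about the pivot, turning with the cover.

drive_tool:
  steps:
    - [[0.35,5,0],-0.14,-1]
    - [[0.35,5,0],-0.14,-1]
    - [[0.35,5,0],-0.14,-1]
    - [[0.35,5,0],-0.14,-1]
    - [[0.35,5,0],-0.14,-1]
    - [[0.35,5,0],-0.14,-1]
    - [[0,0,0],0,-1]

```text
time: 6.5
tool_pos: [0.5177, 0.1716, 0.1189]
tool_rot: [-0.001, 0.402, 0.916, 0.001]
wrist_force: [-2.6, 4.2, 2.1]
gripper_width: 0.143
grip_force: 30.0
```

drive_tool:
  steps:
    - [[0.35,5,0],-0.14,-1]
    - [[0.35,5,0],-0.14,-1]
    - [[0.35,5,0],-0.14,-1]
    - [[0.35,5,0],-0.14,-1]
    - [[0.35,5,0],-0.14,-1]
    - [[0.35,5,0],-0.14,-1]
    - [[0,0,0],0,-1]

```text
time: 7.2
tool_pos: [0.528, 0.1982, 0.1188]
tool_rot: [-0.002, -0.006, 1.0, 0.0]
wrist_force: [-5.9, 1.8, 5.0]
gripper_width: 0.14
grip_force: 30.0
```

drive_tool:
  steps:
    - [[0,0,0],0,-0.4]
    - [[0,0,0],0,-0.2]
    - [[0,0,0],0,0]
    - [[0,0,0],0,0]
    - [[0,0,-20],0,0]
    - [[0,0,-30],0,0]
    - [[0,0,-40],0,0]
    - [[0,0,-40],0,0]

```text
time: 8.0
tool_pos: [0.5292, 0.197, 0.2498]
tool_rot: [-0.0, -0.006, 1.0, -0.0]
wrist_force: [0.9, 0.6, 0.1]
gripper_width: 0.503
grip_force: 0.0
```

drive_tool:
  steps:
    - [[10,-40,0],0,0]
    - [[10,0,0],0,0]
    - [[10,0,0],0,0]
    - [[0,0,0],0,0]
    - [[0,0,0],0,0]

```text
time: 8.5
tool_pos: [0.4997, 0.1575, 0.2482]
tool_rot: [-0.0, -0.006, 1.0, 0.0]
wrist_force: [0.3, -0.5, -0.1]
gripper_width: 0.5
grip_force: 0.0
```

Run:
```python
from h import *
o=arm.get_obs(); im=arm.camera('wrist'); t=arm.camera('top'); cv2.imwrite('pics/w5raw.png',im); cv2.imwrite('pics/t5.png',t)
np.save('o5.npy',o,allow_pickle=True)
print(o['tool_pos'],o['tool_rot'],o['joints'])
c=cam('wrist',o); print(proj(c,[.4905,.161,.123]))
u,v=map(int,proj(c,[.4905,.161,.123])); print(u,v)
x0,y0=max(u-70,0),max(v-70,0)
cv2.imwrite('pics/w5.png',np.hstack([cv2.resize(im,(400,300)),cv2.resize(im[y0:y0+140,x0:x0+140],(400,400),interpolation=3)[:300] if 0 else cv2.resize(im[y0:y0+105,x0:x0+140],(400,300),interpolation=3)])); print(x0,y0)
```

```text
[0.49966152 0.15749926 0.24823054] [-3.93869956e-04 -6.43183615e-03  9.99979236e-01  5.74990987e-05] [ 7.43304124e-02 -9.39888945e-03  1.65732161e+00  1.68669854e-04
  1.49444806e+00 -1.50934261e+00]
[282.57073412 189.25976639]
282 189
212 119
```

View pics/w5.png

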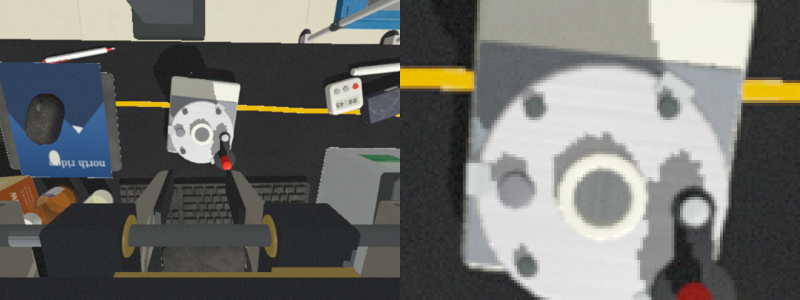

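The cover is swung right aside and the port is open, with its ring centred near wrist pixel (283,188). Next: fit the ring accurately, then move over the stand.

```bash
cat >> h.py <<'E'
def ring(im,c,guess,z=.123,rr=(0.006,0.024)):
    u,v=proj(c,guess); f=c[0][0]; 
    h=cv2.cvtColor(im,cv2.COLOR_BGR2HSV).astype(int); b=im[...,0].astype(int); r=im[...,2].astype(int)
    m=((r-b>8)&(r>120)).astype(np.uint8)   # cream collar
    k=np.zeros_like(m); cv2.circle(k,(int(u),int(v)),32,1,-1); m*=k
    cs,_=cv2.findContours(cv2.morphologyEx(m,cv2.MORPH_CLOSE,np.ones((3,3),np.uint8)),cv2.RETR_CCOMP,cv2.CHAIN_APPROX_NONE)
    cs=[q for q in cs if len(q)>40]; out=[]
    for q in sorted(cs,key=len)[::-1][:2]:
        e=cv2.fitEllipse(q); p=onz(c,*e[0],z); out.append((np.round(e[0],1),np.round(e[1],1),np.round(p,4)))
    return out
E
python3 - <<'E'
from h import *
o=np.load('o5.npy',allow_pickle=True).item(); im=cv2.imread('pics/w5raw.png'); c=cam('wrist',o)
for z in ring(im,c,[.4905,.161,.123]): print(z)
E
```

```text
(array([282.3, 186.9]), array([30. , 30.2]), array([0.4878, 0.1607, 0.123 ]))
(array([282.4, 187.1]), array([20.1, 20.9]), array([0.488 , 0.1608, 0.123 ]))
```

drive_tool:
  steps:
    - [[4,-45,0],0,0]
    - [[4,-45,0],0,0]
    - [[4,-45,0],0,0]
    - [[4,-45,0],0,0]
    - [[4,-45,0],0,0]
    - [[4,-45,0],0,0]
    - [[4,-45,0],0,0]
    - [[3,-45,0],0,0]

```text
time: 9.4
tool_pos: [0.4734, -0.2052, 0.2487]
tool_rot: [0.0, -0.006, 1.0, 0.0]
wrist_force: [0.5, 0.3, 0.1]
gripper_width: 0.502
grip_force: 0.0
```

drive_tool:
  steps:
    - [[0,-45,0],0,0]
    - [[0,-45,0],0,0]
    - [[0,-40,0],0,0]
    - [[0,0,0],0,0]
    - [[0,0,0],0,0]
    - [[0,0,0],0,0]

```text
time: 10.0
tool_pos: [0.4754, -0.3323, 0.2486]
tool_rot: [-0.0, -0.007, 1.0, 0.0]
wrist_force: [-0.5, -0.4, -0.0]
gripper_width: 0.502
grip_force: 0.0
```

Run:
```python
from h import *
o=arm.get_obs(); im=arm.camera('wrist'); cv2.imwrite('pics/w6raw.png',im)
np.save('o6.npy',o,allow_pickle=True)
print(o['tool_pos'],o['tool_rot'],o['joints'])
c=cam('wrist',o); u,v=proj(c,[.4684,-.344,.185]);print(u,v, proj(c,[.4684,-.344,.130]),proj(c,[.4684,-.344,0]))
cv2.imwrite('pics/w6.png',np.hstack([cv2.resize(im,(400,300)),cv2.resize(im[120:270,180:380],(400,300),interpolation=3)]))
```

```text
[ 0.47540636 -0.3322721   0.24862806] [-8.36969261e-05 -6.66974845e-03  9.99977684e-01  3.71731435e-04] [-8.18456723e-01  1.38208463e-01  1.50182188e+00  3.82338247e-04
  1.50222206e+00 -2.40261897e+00]
266.72940561984456 204.94544891833658 [268.75194075 192.14862074] [271.62455601 173.97323123]
```

View pics/w6.png

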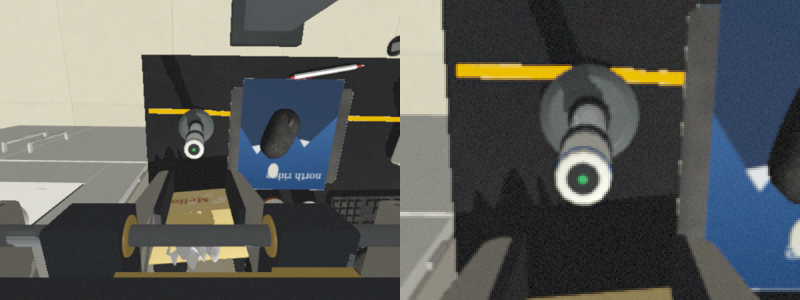

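Run:
```python
from h import *
o=np.load('o6.npy',allow_pickle=True).item(); im=cv2.imread('pics/w6raw.png'); c=cam('wrist',o)
h=cv2.cvtColor(im,cv2.COLOR_BGR2HSV); m=((h[...,0]>45)&(h[...,0]<90)&(h[...,1]>80)&(h[...,2]>50)).astype(np.uint8)
n,l,st,ce=cv2.connectedComponentsWithStats(m[190:230,255:290]); print(st[1:],ce[1:])
g=im[185:240,245:300].min(2); mm=(g>170).astype(np.uint8); cs,_=cv2.findContours(mm,0,1); q=max(cs,key=len); e=cv2.fitEllipse(q); print(e)
u,v=e[0][0]+245,e[0][1]+185; p=onz(c,u,v,.185); print(u,v,p,rel(o,p)); print('foot',onz(c,274,176,.006))
```

```text
[[14 17  5  6 24]] [[16.         19.29166667]]
((26.237770080566406, 23.61148452758789), (24.987411499023438, 26.607582092285156), 97.84668731689453)
271.2377700805664 208.6114845275879 [ 0.4718533  -0.33982067  0.185     ] [ 3.64309463 -7.54788262 63.62305272]
foot [ 0.4705068  -0.34023654  0.006     ]
```

Head centre at (271,209), with the stand foot in line below it, so the probe is at about (0.471, −0.340). Descend and grasp.

drive_tool:
  steps:
    - [[4,-8,0],0,0.3]
    - [[0,0,20],0,0.3]
    - [[0,0,20],0,0.3]
    - [[0,0,20],0,0.3]
    - [[0,0,20],0,0.3]
    - [[0,0,20],0,0.3]
    - [[0,0,15],0,0.3]
    - [[0,0,9],0,0.3]

```text
time: 10.85
tool_pos: [0.4707, -0.3408, 0.1235]
tool_rot: [-0.001, -0.006, 1.0, 0.001]
wrist_force: [-0.3, -0.2, 0.0]
gripper_width: 0.651
grip_force: 0.0
```

drive_tool:
  steps:
    - [[0,0,0],0,0.3]
    - [[0,0,0],0,0.1]
    - [[0,0,0],0,0.1]

```text
time: 11.15
tool_pos: [0.4718, -0.3422, 0.1261]
tool_rot: [0.001, -0.006, 1.0, -0.001]
wrist_force: [1.7, -0.6, 0.6]
gripper_width: 0.55
grip_force: 0.0
```

Run:
```python
from h import *
o=arm.get_obs(); im=arm.camera('wrist'); s=arm.camera('scene'); cv2.imwrite('pics/w7raw.png',im)
print(o['tool_pos'],o['gripper_width'],o['wrist_force'])
cv2.imwrite('pics/w7.png',np.hstack([cv2.resize(im[140:330,180:380],(420,400),interpolation=3),cv2.resize(s[230:310,305:361],(280,400),interpolation=3)]))
```

```text
[ 0.47176508 -0.34216236  0.12611064] 0.5504457910735513 [ 1.69730401 -0.64340082  0.56673669]
```

View pics/w7.png

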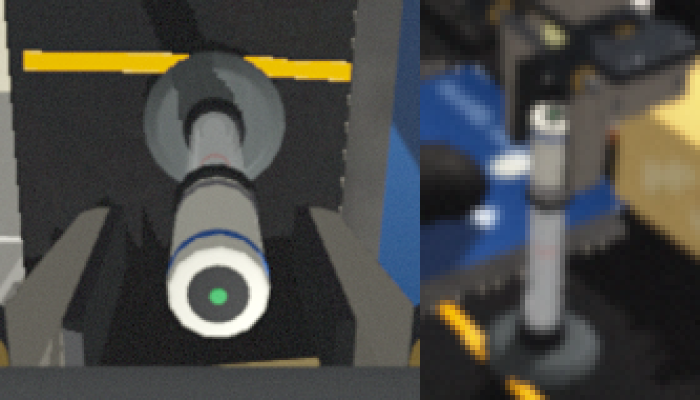

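The head is centred between the fingers, with the tips just above the collar. Close.

drive_tool:
  steps:
    - [[0,0,0],0,-0.2]
    - [[0,0,0],0,-0.7]
    - [[0,0,0],0,-1]
    - [[0,0,0],0,-1]
    - [[0,0,0],0,-1]
    - [[0,0,0],0,-1]
    - [[0,0,0],0,-1]

```text
time: 11.95
tool_pos: [0.4712, -0.3414, 0.1248]
tool_rot: [-0.0, -0.006, 1.0, 0.0]
wrist_force: [1.0, 1.8, 1.0]
gripper_width: 0.28
grip_force: 30.0
```

drive_tool:
  steps:
    - [[0,0,-8],0,-1]
    - [[0,0,-16],0,-1]
    - [[0,0,-20],0,-1]
    - [[0,0,-22],0,-1]
    - [[0,0,-22],0,-1]
    - [[0,0,-22],0,-1]
    - [[0,0,-22],0,-1]
    - [[0,0,-18],0,-1]

```text
time: 12.75
tool_pos: [0.4713, -0.3417, 0.2767]
tool_rot: [0.0, -0.006, 1.0, -0.001]
wrist_force: [0.5, 0.8, -1.0]
gripper_width: 0.278
grip_force: 30.0
```

drive_tool:
  steps:
    - [[0,0,0],0,-1]
    - [[0,0,0],0,-1]
    - [[0,20,0],0,-1]
    - [[0,35,0],0,-1]
    - [[0,35,0],0,-1]
    - [[0,35,0],0,-1]
    - [[0,35,0],0,-1]
    - [[0,35,0],0,-1]

```text
time: 13.55
tool_pos: [0.4678, -0.1447, 0.273]
tool_rot: [-0.001, -0.006, 1.0, 0.001]
wrist_force: [-0.9, -0.1, -0.6]
gripper_width: 0.274
grip_force: 30.0
```

drive_tool:
  steps:
    - [[-4,35,0],0,-1]
    - [[-4,35,0],0,-1]
    - [[-4,35,0],0,-1]
    - [[-2,35,0],0,-1]
    - [[-2,35,0],0,-1]
    - [[0,35,0],0,-1]
    - [[0,30,0],0,-1]
    - [[0,0,0],0,-1]

```text
time: 14.35
tool_pos: [0.4806, 0.0966, 0.2731]
tool_rot: [-0.001, -0.008, 1.0, 0.001]
wrist_force: [-1.2, 0.4, -1.3]
gripper_width: 0.277
grip_force: 30.0
```

drive_tool:
  steps:
    - [[0,15,0],0,-1]
    - [[0,10,0],0,-1]
    - [[0,0,0],0,-1]
    - [[0,0,0],0,-1]
    - [[0,0,0],0,-1]
    - [[0,0,0],0,-1]

```text
time: 14.95
tool_pos: [0.4816, 0.1181, 0.2747]
tool_rot: [-0.0, -0.006, 1.0, -0.0]
wrist_force: [0.1, -0.3, 0.6]
gripper_width: 0.275
grip_force: 30.0
```

Run:
```python
from h import *
o=arm.get_obs(); im=arm.camera('wrist'); t=arm.camera('top'); s=arm.camera('scene')
for n,i in(('w8',im),('t8',t),('s8',s)): cv2.imwrite(f'pics/{n}raw.png',i)
np.save('o8.npy',o,allow_pickle=True)
print(o['tool_pos'],o['tool_rot'])
c=cam('wrist',o)
for z in ring(im,c,[.488,.161,.123]): print(z)
p=o['tool_pos']; print('tip pred',proj(c,p-[0,0,.110]),'ring pred',proj(c,p-[0,0,.040]))
u,v=proj(c,p-[0,0,.075]); 
ut,vt=proj(c,p-[0,0,.110])
for r in range(int(vt)-12,int(vt)+40,3): print(r,im[r,int(ut)-22:int(ut)+23].max(1).tolist())
m=red(im,(int(ut)-20,int(vt)-10,int(ut)+20,int(vt)+60)); print(m.sum(), cv2.connectedComponentsWithStats(m)[2:])
```

```text
[0.48159959 0.11807676 0.27474667] [-3.32355776e-05 -5.69476105e-03  9.99983778e-01 -1.10589282e-04]
(array([313.8, 197.4]), array([27.1, 28. ]), array([0.4877, 0.1604, 0.123 ]))
(array([313.7, 197.7]), array([17.9, 19.4]), array([0.4882, 0.1603, 0.123 ]))
tip pred [279.39000673 200.32689494] ring pred [279.41819488 220.22009484]
188 [32, 22, 43, 34, 39, 36, 86, 118, 141, 162, 167, 168, 167, 175, 199, 214, 212, 204, 202, 198, 203, 186, 144, 142, 141, 142, 141, 142, 141, 144, 143, 140, 146, 192, 228, 229, 227, 228, 230, 229, 229, 209, 152, 143, 141]
191 [27, 30, 33, 30, 32, 49, 114, 144, 148, 168, 169, 167, 163, 176, 205, 213, 212, 213, 208, 209, 214, 196, 147, 139, 136, 119, 104, 99, 114, 123, 127, 115, 109, 156, 208, 227, 227, 226, 227, 227, 227, 206, 144, 134, 146]
194 [33, 34, 33, 29, 31, 56, 110, 142, 154, 170, 169, 169, 158, 181, 212, 213, 213, 211, 210, 213, 213, 214, 205, 146, 114, 129, 147, 154, 154, 153, 154, 152, 156, 149, 145, 189, 227, 229, 228, 229, 229, 207, 148, 166, 215]
197 [31, 33, 26, 34, 34, 71, 115, 139, 154, 169, 169, 170, 167, 180, 197, 207, 212, 213, 220, 215,
[... 2776 characters left out ...]
, 54, 43, 61, 89, 121, 141, 141, 145, 144, 143, 146, 143, 143, 144, 146, 146, 146, 145, 146, 142, 145, 145, 143, 145, 147, 145, 145, 147, 144, 144, 143, 143, 144, 139, 123, 100, 79, 54, 48, 47, 50, 45]
239 [31, 35, 43, 52, 68, 101, 133, 141, 144, 144, 145, 143, 142, 144, 144, 143, 144, 147, 145, 146, 145, 143, 145, 146, 144, 144, 142, 144, 144, 144, 144, 146, 144, 143, 143, 145, 143, 144, 144, 135, 100, 62, 46, 36, 35]
9 (array([[     0,      0,    560,    420, 235191],
       [   277,    214,      8,      3,      8],
       [   275,    216,      1,      1,      1]], dtype=int32), array([[279.49998512, 209.49978953],
       [280.5       , 214.875     ],
       [275.        , 216.        ]]))
```

drive_tool:
  steps:
    - [[-1,10,0],0,-1]
    - [[-2,12,0],0,-1]
    - [[-2,12,0],0,-1]
    - [[0,8,0],0,-1]
    - [[0,0,0],0,-1]
    - [[0,0,0],0,-1]
    - [[0,0,0],0,-1]
    - [[0,0,0],0,-1]

```text
time: 15.9
tool_pos: [0.486, 0.1604, 0.2748]
tool_rot: [-0.0, -0.006, 1.0, -0.0]
wrist_force: [-0.0, -0.1, 0.2]
gripper_width: 0.276
grip_force: 30.0
```

```bash
cat >> h.py <<'E'
def shaft(im,c,p):
    """centre column of the shaft at rows between tip and ring, as offset in mm from the predicted axis"""
    g=cv2.GaussianBlur(im.max(2),(3,1),0).astype(float); out=[]
    for h in range(46,106,6):
        q=p-[0,0,h/1000]; u,v=proj(c,q); w=abs(proj(c,q+[.006,0,0])-proj(c,q-[.006,0,0])); 
        half=12; r=int(round(v)); row=g[r,int(u)-half:int(u)+half+1]; d=np.abs(np.diff(row))
        k=len(d)//2; L=np.argmax(d[:k]); Rr=k+np.argmax(d[k:])
        sp=np.sum(np.arange(max(L-1,0),L+2)*d[max(L-1,0):L+2])/d[max(L-1,0):L+2].sum(); s2=np.arange(Rr-1,min(Rr+2,len(d))); rp=(s2*d[s2]).sum()/d[s2].sum()
        out.append((h,round(u,1),round((sp+rp)/2+.5+int(u)-half,1),round(rp-sp,1)))
    return out
E
python3 - <<'E'
from h import *
o=arm.get_obs(); im=arm.camera('wrist'); cv2.imwrite('pics/w9raw.png',im)
np.save('o9.npy',o,allow_pickle=True)
c=cam('wrist',o); p=o['tool_pos']; print(p)
for z in ring(im,c,[.488,.161,.123]): print(z)
for z in shaft(im,c,p): print(z)
o8=np.load('o8.npy',allow_pickle=True).item(); c=cam('wrist',o8)
for z in shaft(cv2.imread('pics/w8raw.png'),c,o8['tool_pos']): print(z)
E
```

```text
[0.48602245 0.16041166 0.27480432]
(array([279.6, 193.3]), array([25.4, 25.9]), array([0.4876, 0.1608, 0.123 ]))
(array([279.8, 221.1]), array([13.9, 14.7]), array([0.5233, 0.1614, 0.123 ]))
(46, np.float64(279.4), np.float64(279.5), np.float64(12.2))
(52, np.float64(279.4), np.float64(279.8), np.float64(12.9))
(58, np.float64(279.4), np.float64(279.6), np.float64(12.2))
(64, np.float64(279.4), np.float64(279.6), np.float64(12.1))
(70, np.float64(279.4), np.float64(279.6), np.float64(12.0))
(76, np.float64(279.4), np.float64(279.6), np.float64(11.9))
(82, np.float64(279.4), np.float64(279.9), np.float64(11.2))
(88, np.float64(279.4), np.float64(279.9), np.float64(11.0))
(94, np.float64(279.4), np.float64(280.0), np.float64(11.0))
(100, np.float64(279.4), np.float64(279.9), np.float64(10.9))
(46, np.float64(279.4), np.float64(281.8), np.float64(16.8))
(52, np.float64(279.4), np.float64(281.4), np.float64(17.2))
(58, np.float64(279.4), np.float64(280.9), np.float64(15.1))
(64, np.float64(279.4), np.float64(279.6), np.float64(12.3))
(70, np.float64(279.4), np.float64(279.6), np.float64(12.2))
(76, np.float64(279.4), np.float64(279.6), np.float64(11.9))
(82, np.float64(279.4), np.float64(279.6), np.float64(11.7))
(88, np.float64(279.4), np.float64(279.8), np.float64(11.1))
(94, np.float64(279.4), np.float64(279.9), np.float64(11.0))
(100, np.float64(279.4), np.float64(280.0), np.float64(10.8))
```

drive_tool:
  steps:
    - [[0,0,0],0.14,-1]
    - [[0,0,0],0.14,-1]
    - [[0,0,0],0.14,-1]
    - [[0,0,0],0.14,-1]
    - [[0,0,0],0.14,-1]
    - [[0,0,0],0.14,-1]

```text
time: 16.55
tool_pos: [0.4861, 0.1604, 0.2749]
tool_rot: [0.0, 0.405, 0.914, -0.0]
wrist_force: [0.1, 1.1, -1.7]
gripper_width: 0.278
grip_force: 30.0
```

drive_tool:
  steps:
    - [[0,0,0],0.14,-1]
    - [[0,0,0],0.14,-1]
    - [[0,0,0],0.14,-1]
    - [[0,0,0],0.14,-1]
    - [[0,0,0],0.14,-1]
    - [[0,0,0],0,-1]
    - [[0,0,0],0,-1]
    - [[0,0,0],0,-1]

```text
time: 17.35
tool_pos: [0.486, 0.1607, 0.2748]
tool_rot: [-0.0, 0.691, 0.723, -0.0]
wrist_force: [0.1, -0.5, -1.4]
gripper_width: 0.277
grip_force: 30.0
```

Run:
```python
from h import *
o=arm.get_obs(); im=arm.camera('wrist'); cv2.imwrite('pics/w10raw.png',im)
np.save('o10.npy',o,allow_pickle=True)
c=cam('wrist',o); p=o['tool_pos']; print(p,o['tool_rot'],o['joints'])
for z in ring(im,c,[.488,.161,.123]): print(z)
for z in shaft(im,c,p): print(z)
```

```text
[0.48602478 0.16065507 0.27479906] [-3.25706756e-08  6.90958415e-01  7.22894507e-01 -1.17365078e-05] [ 8.28264915e-02 -5.21582241e-02  1.64760149e+00 -1.55244829e-05
  1.54616699e+00  3.76585793e-02]
(array([281.5, 190.9]), array([25.6, 26.2]), array([0.4888, 0.1618, 0.123 ]))
(array([279.5, 220.3]), array([12.9, 14.6]), array([0.4881, 0.124 , 0.123 ]))
(46, np.float64(279.2), np.float64(274.5), np.float64(12.1))
(52, np.float64(279.2), np.float64(275.5), np.float64(12.1))
(58, np.float64(279.2), np.float64(274.5), np.float64(9.9))
(64, np.float64(279.2), np.float64(276.5), np.float64(6.0))
(70, np.float64(279.2), np.float64(277.1), np.float64(6.8))
(76, np.float64(279.2), np.float64(277.1), np.float64(6.8))
(82, np.float64(279.2), np.float64(276.9), np.float64(5.3))
(88, np.float64(279.2), np.float64(276.9), np.float64(5.2))
(94, np.float64(279.2), np.float64(274.5), np.float64(10.2))
(100, np.float64(279.2), np.float64(279.7), np.float64(9.9))
```

Run:
```python
from h import *
im=cv2.imread('pics/w10raw.png'); 
for r in range(193,220,4): print(r,im[r,262:300].tolist() if r==205 else im[r,262:300].max(1).tolist())
```

```text
193 [198, 147, 136, 137, 139, 173, 216, 233, 235, 244, 238, 177, 135, 128, 135, 134, 132, 130, 133, 132, 133, 131, 133, 132, 130, 129, 130, 124, 133, 170, 212, 232, 234, 234, 223, 211, 215, 216]
197 [217, 196, 153, 141, 141, 138, 158, 209, 234, 234, 243, 250, 237, 218, 195, 146, 125, 133, 143, 156, 159, 149, 134, 131, 129, 130, 137, 163, 202, 228, 234, 234, 228, 215, 214, 216, 216, 217]
201 [217, 217, 219, 220, 200, 149, 135, 134, 137, 167, 212, 232, 217, 147, 113, 114, 122, 131, 149, 162, 173, 186, 192, 205, 222, 229, 233, 234, 232, 228, 220, 216, 214, 216, 214, 216, 217, 216]
205 [[214, 214, 215], [215, 214, 216], [221, 220, 221], [218, 218, 220], [213, 213, 215], [217, 216, 218], [218, 218, 218], [213, 213, 214], [205, 206, 207], [205, 204, 206], [206, 206, 207], [197, 197, 198], [164, 165, 165], [116, 117, 114], [109, 112, 108], [113, 116, 113], [119, 121, 120], [135, 136, 134], [149, 148, 147], [160, 161, 159], [171, 173, 169], [182, 183, 179], [187, 191, 186], [196, 199, 196], [209, 212, 211], [212, 213, 215], [214, 214, 216], [215, 216, 216], [214, 214, 214], [214, 214, 215], [214, 214, 215], [212, 212, 214], [215, 216, 216], [215, 215, 215], [212, 214, 214], [216, 215, 218], [215, 215, 216], [215, 216, 217]]
209 [217, 218, 218, 216, 217, 219, 217, 216, 218, 217, 220, 202, 159, 118, 111, 116, 126, 139, 150, 163, 173, 183, 190, 194, 208, 216, 217, 215, 216, 217, 214, 215, 213, 216, 215, 215, 217, 216]
213 [217, 218, 219, 217, 219, 218, 218, 216, 203, 178, 171, 155, 123, 115, 116, 117, 125, 138, 151, 161, 171, 182, 189, 195, 207, 217, 217, 216, 214, 214, 213, 216, 215, 214, 214, 215, 219, 216]
217 [216, 218, 215, 217, 218, 219, 204, 163, 138, 132, 134, 139, 159, 152, 133, 132, 130, 138, 150, 163, 169, 186, 201, 213, 214, 213, 215, 214, 213, 212, 215, 216, 213, 214, 217, 210, 183, 136]
```

drive_tool:
  steps:
    - [[0,2,0],0,-1]
    - [[0,0,10],0,-1]
    - [[0,0,9],0,-1]
    - [[0,0,9],0,-1]
    - [[0,0,0],0,-1]
    - [[0,0,0],0,-1]
    - [[0,0,0],0,-1]
    - [[0,0,0],0,-1]

```text
time: 18.2
tool_pos: [0.4883, 0.1609, 0.2473]
tool_rot: [0.0, 0.692, 0.722, 0.0]
wrist_force: [-0.2, -0.3, -1.6]
gripper_width: 0.275
grip_force: 30.0
```

Run:
```python
from h import *
o=arm.get_obs(); im=arm.camera('wrist'); t=arm.camera('top'); cv2.imwrite('pics/w11raw.png',im); cv2.imwrite('pics/t11raw.png',t)
c=cam('wrist',o); p=o['tool_pos']; print(p)
for z in ring(im,c,[.4888,.161,.123]): print(z)
print([proj(c,p-[0,0,h]) for h in(.08,.11)])
for r in range(190,214,3): print(r,im[r,262:302].max(1).tolist())
# top
ct=cam('top'); zt=p[2]+.0327+.0275; u,v=proj(ct,[p[0],p[1],zt]); print('head top pred',u,v)
x0,y0=int(u)-12,int(v)-12; q=t[y0:y0+25,x0:x0+25].astype(int); gm=(q[...,1]-np.maximum(q[...,0],q[...,2]))>12; ys,xs=np.nonzero(gm)
if len(xs): print('green',onz(ct,xs.mean()+x0,ys.mean()+y0,zt),len(xs))
wm=q.min(2)>170; ys,xs=np.nonzero(wm); print('white',len(xs), onz(ct,xs.mean()+x0,ys.mean()+y0,zt) if len(xs) else '')
t5=cv2.imread('pics/t5.png'); u,v=proj(ct,[.4888,.161,.123]); print(u,v)
for z in ring(t5,ct,[.4888,.161,.123]): print(z)
x0,y0=int(u)-9,int(v)-9; print((t5[y0:y0+19,x0:x0+19,2].astype(int)-t5[y0:y0+19,x0:x0+19,0])); print(t5[y0:y0+19,x0:x0+19].max(2),x0,y0)
```

```text
[0.48832984 0.1608558  0.24730732]
(array([279.7, 196.1]), array([27.7, 27.8]), array([0.489 , 0.1618, 0.123 ]))
(array([279.6, 221.2]), array([14.2, 15.1]), array([0.4902, 0.1321, 0.123 ]))
[array([279.11516164, 207.30137625]), array([279.09329317, 199.944342  ])]
190 [197, 146, 136, 145, 188, 227, 236, 237, 240, 233, 197, 152, 134, 129, 131, 131, 132, 130, 132, 133, 133, 132, 132, 128, 137, 163, 205, 232, 237, 238, 250, 246, 201, 198, 214, 218, 219, 220, 221, 221]
193 [138, 139, 149, 199, 235, 238, 240, 236, 210, 154, 130, 130, 132, 134, 133, 132, 132, 135, 133, 136, 130, 137, 134, 132, 134, 133, 136, 168, 213, 236, 238, 244, 245, 224, 207, 218, 219, 219, 222, 220]
196 [138, 140, 167, 218, 239, 240, 246, 237, 176, 135, 132, 135, 136, 135, 131, 131, 132, 131, 133, 136, 133, 133, 129, 131, 132, 132, 131, 135, 184, 223, 235, 237, 245, 239, 211, 217, 220, 219, 221, 222]
199 [141, 143, 142, 152, 154, 155, 159, 194, 209, 172, 142, 130, 131, 127, 121, 118, 121, 140, 153, 163, 179, 187, 181, 156, 137, 132, 132, 141, 188, 226, 236, 237, 239, 232, 214, 218, 219, 219, 219, 222]
202 [140, 142,
[... 3084 characters left out ...]
 201 203 200 200 200 200 198 200 198
  197]
 [196 197 197 197 196 196 196 194 195 193 193 194 193 192 191 192 192 190
  190]
 [191 189 188 187 188 186 186 186 186 186 185 184 183 185 183 185 182 182
  180]
 [180 181 180 179 179 179 178 177 177 176 175 174 175 174 173 174 172 172
  172]
 [171 171 171 169 171 172 169 168 168 166 167 167 167 165 165 166 164 162
  162]
 [164 162 162 160 161 160 160 157 160 158 157 158 156 155 155 153 152 151
  152]
 [151 152 151 149 150 148 150 147 148 146 147 144 143 145 143 140 140 139
  140]
 [141 139 138 139 138 138 137 135 135 135 133 134 133 132 131 130 131 128
  129]
 [132 129 130 129 127 129 126 127 126 124 124 121 124 122 121 123 121 121
  120]] 263 221
```

Column readings in two perpendicular wrist views put the shaft within about 0.5 mm of the port axis in both directions. Lower slowly, with a check part-way.

drive_tool:
  steps:
    - [[-0.4,0,2],0,-1]
    - [[0,0,5],0,-1]
    - [[0,0,6],0,-1]
    - [[0,0,6],0,-1]
    - [[0,0,6],0,-1]
    - [[0,0,5],0,-1]
    - [[0,0,0],0,-1]
    - [[0,0,0],0,-1]

```text
time: 19.1
tool_pos: [0.488, 0.1604, 0.2167]
tool_rot: [-0.0, 0.692, 0.722, -0.0]
wrist_force: [0.8, -0.5, -0.4]
gripper_width: 0.278
grip_force: 30.0
```

Run:
```python
from h import *
o=arm.get_obs(); im=arm.camera('wrist'); cv2.imwrite('pics/w12raw.png',im)
c=cam('wrist',o); p=o['tool_pos']; print(p,o['wrist_force'])
for z in ring(im,c,[.4888,.161,.123]): print(z)
print([proj(c,[p[0],p[1],z]) for z in(.123,.14)])
for r in range(192,222,3): print(r,im[r,258:304].max(1).tolist())
```

```text
[0.4880072  0.16043116 0.21674566] [ 0.77019792 -0.54239929 -0.3604585 ]
(array([280.1, 203.3]), array([33. , 35.1]), array([0.489, 0.161, 0.123]))
(array([279.9, 203.4]), array([22.2, 23.6]), array([0.4887, 0.1608, 0.123 ]))
[array([279.20620425, 203.74685984]), array([279.20576358, 208.1835925 ])]
192 [224, 221, 220, 221, 207, 183, 167, 141, 135, 173, 212, 230, 238, 238, 239, 240, 239, 237, 232, 226, 212, 196, 184, 190, 202, 213, 226, 231, 234, 237, 239, 241, 247, 255, 255, 241, 200, 201, 216, 219, 219, 221, 221, 221, 222, 222]
195 [224, 222, 221, 201, 149, 142, 140, 164, 211, 236, 240, 240, 240, 238, 222, 183, 146, 135, 133, 134, 135, 134, 133, 136, 129, 135, 130, 136, 134, 156, 191, 221, 236, 236, 226, 234, 255, 241, 189, 204, 219, 220, 221, 222, 222, 221]
198 [179, 178, 164, 144, 142, 144, 192, 230, 239, 240, 241, 244, 226, 164, 132, 132, 132, 130, 128, 120, 126, 138, 150, 155, 152, 134, 134, 133, 134, 135, 133, 138, 175, 221, 239, 239, 242, 253, 246, 207, 210, 221, 220, 222, 221, 221]
201 [193, 142, 141, 142, 143, 160, 212, 237, 239, 241, 247, 230, 155, 136, 137, 137, 128, 122,
[... 850 characters left out ...]
[142, 140, 143, 143, 136, 140, 142, 144, 146, 148, 153, 152, 154, 155, 153, 150, 143, 120, 118, 116, 126, 142, 159, 167, 176, 188, 195, 199, 206, 221, 233, 237, 237, 238, 239, 235, 222, 220, 220, 221, 220, 221, 221, 223, 222, 222]
216 [148, 149, 155, 192, 219, 203, 157, 146, 141, 142, 143, 172, 213, 233, 232, 202, 140, 138, 159, 175, 159, 164, 170, 184, 197, 206, 215, 213, 214, 231, 238, 236, 231, 222, 218, 220, 219, 219, 220, 219, 220, 220, 222, 223, 222, 222]
219 [223, 224, 224, 223, 220, 224, 224, 219, 209, 208, 212, 213, 209, 206, 191, 154, 125, 116, 118, 126, 133, 142, 153, 166, 177, 186, 193, 194, 213, 226, 222, 220, 221, 221, 220, 218, 219, 221, 219, 218, 220, 220, 223, 223, 221, 223]
```

drive_tool:
  steps:
    - [[0,0,6],0,-1]
    - [[0,0,6],0,-1]
    - [[0,0,6],0,-1]
    - [[0,0,6],0,-1]
    - [[0,0,6],0,-1]
    - [[0,0,6],0,-1]
    - [[0,0,6],0,-1]
    - [[0,0,5],0,-1]

```text
time: 19.95
tool_pos: [0.4879, 0.1604, 0.1692]
tool_rot: [-0.0, 0.692, 0.722, -0.0]
wrist_force: [0.3, 0.8, -1.0]
gripper_width: 0.276
grip_force: 30.0
```

drive_tool:
  steps:
    - [[0,0,4],0,-1]
    - [[0,0,3],0,-1]
    - [[0,0,0],0,-1]
    - [[0,0,0],0,-1]
    - [[0,0,0],0,-1]
    - [[0,0,0],0,-1]

```text
time: 20.55
tool_pos: [0.4882, 0.1605, 0.1631]
tool_rot: [0.0, 0.692, 0.722, 0.0]
wrist_force: [-0.0, 0.9, -1.0]
gripper_width: 0.279
grip_force: 30.0
```

Run:
```python
from h import *
o=arm.get_obs(); im=arm.camera('wrist'); s=arm.camera('scene'); cv2.imwrite('pics/w13raw.png',im); cv2.imwrite('pics/s13raw.png',s)
c=cam('wrist',o); p=o['tool_pos']; print(p,o['wrist_force'],o['torque'])
for z in ring(im,c,[.4888,.161,.123]): print(z)
f=p+[0,.006,0]
print([proj(c,[p[0],p[1]+.006,z]) for z in(.121,.123,.125)], proj(c,[p[0],p[1],.123]))
q=im[195:250,279-25:279+26].astype(int); rd=q[...,2]-np.maximum(q[...,0],q[...,1]); 
ys,xs=np.nonzero(rd>45); print('red px',len(ys), ys.min()+195 if len(ys) else '', ys.max()+195 if len(ys) else '', xs.mean()+254 if len(xs) else '')
for r in range(198,246,3): print(r,im[r,254:306].max(1).tolist())
print('redness', [(r,int(rd[r-195,20:31].mean())) for r in range(200,246)])
```

```text
[0.48823603 0.16045577 0.16308359] [-0.02791406  0.86541082 -0.96018702] [-0.0437888   0.05889069 -0.07013746]
(array([279.7, 225.5]), array([36.8, 52.1]), array([0.4889, 0.1553, 0.123 ]))
[array([279.47628485, 212.32796126]), array([279.48000604, 212.99538509]), array([279.48378599, 213.67334829])] [279.17144803 219.7528091 ]
red px 38 214 223 280.7631578947368
198 [224, 222, 222, 220, 221, 223, 224, 225, 221, 220, 220, 222, 224, 223, 220, 219, 219, 218, 213, 199, 183, 159, 140, 150, 163, 172, 174, 179, 167, 148, 140, 137, 133, 134, 135, 142, 141, 142, 146, 192, 225, 225, 223, 223, 225, 224, 220, 208, 185, 140, 141, 142]
201 [225, 220, 219, 221, 222, 224, 225, 225, 222, 222, 221, 210, 182, 175, 173, 166, 170, 196, 217, 228, 233, 237, 240, 240, 241, 240, 242, 242, 243, 247, 248, 248, 243, 240, 238, 232, 217, 201, 185, 190, 205, 216, 218, 222, 222, 223, 220, 219, 219, 220, 223, 222]
204 [224, 220, 218, 223, 223, 224, 226, 205, 145, 137, 134, 143, 167, 197, 220, 234, 238, 238, 240, 239, 238, 239, 240, 239, 240, 239, 239, 239, 238, 239, 237, 238, 237, 238, 237, 240, 246, 255, 255, 248, 
[... 3262 characters left out ...]
138, 141, 144, 145, 139, 143, 141, 144, 144, 150, 151, 153, 159, 162, 167, 171, 175, 182, 184, 185, 191, 195, 198, 202, 204, 205, 208, 209, 212, 215, 219, 199, 149, 142, 139, 151, 171, 165, 90, 47, 43, 46, 45, 51]
redness [(200, 0), (201, 0), (202, 0), (203, 0), (204, 0), (205, 0), (206, 0), (207, -1), (208, -3), (209, -3), (210, -3), (211, -3), (212, -3), (213, 1), (214, 48), (215, 101), (216, 60), (217, 22), (218, 7), (219, 0), (220, -2), (221, -4), (222, -3), (223, -3), (224, -3), (225, -2), (226, 0), (227, 0), (228, -2), (229, 0), (230, 0), (231, 1), (232, 1), (233, 0), (234, 0), (235, 0), (236, 0), (237, 1), (238, 0), (239, 0), (240, 1), (241, 1), (242, 0), (243, 0), (244, 0), (245, 0)]
```

The tool turn carried a small along-pad grasp offset into world y. In this view the bore centre is at row 219.2 and the shaft axis at about row 221.3, so the probe needs about 1.8 mm in +y (tool +x). Correct and re-check.

drive_tool:
  steps:
    - [[0.9,0,0],0,-1]
    - [[0.9,0,0],0,-1]
    - [[0,0,0],0,-1]
    - [[0,0,0],0,-1]
    - [[0,0,0],0,-1]
    - [[0,0,0],0,-1]

```text
time: 21.25
tool_pos: [0.488, 0.1622, 0.1628]
tool_rot: [0.0, 0.692, 0.722, -0.0]
wrist_force: [-0.2, 0.6, -0.3]
gripper_width: 0.273
grip_force: 30.0
```

Run:
```python
from h import *
o=arm.get_obs(); im=arm.camera('wrist'); s=arm.camera('scene'); cv2.imwrite('pics/w14raw.png',im); cv2.imwrite('pics/s14raw.png',s)
c=cam('wrist',o); p=o['tool_pos']; print(p,o['wrist_force'],proj(c,[p[0],p[1],.123]))
g=im.max(2)
print('right edge', [(r,round(float(np.interp(185,g[r,287:297].astype(float),np.arange(287,297))),1)) for r in range(209,234,2)])
print('col280',[(r,g[r,280].item(),int(im[r,280,2])-int(im[r,280,1])) for r in range(201,230)])
for r in (219,222,225): print(r,g[r,262:300].tolist())
cs=cam('scene')
for n,t in(('s8',np.load('o8.npy',allow_pickle=True).item()['tool_pos']),('s14',p)):
    i=cv2.imread(f'pics/{n}raw.png').astype(int); d=np.array([-.44,-.75])/.87*.006
    u,v=proj(cs,[t[0]+d[0],t[1]+d[1],t[2]-.0398]); x0,y0=int(round(u))-5,int(round(v))-7
    rd=(i[...,2]-np.maximum(i[...,0],i[...,1]))[y0:y0+15,x0:x0+11]; print(n,u,v,x0,y0); print(rd.tolist() if n=='s14' else '')
    w=np.clip(rd-12,0,None)[3:12,2:9]; print('row sums',w.sum(1), 'centroid',(w.sum(1)*np.arange(y0+3,y0+12)).sum()/max(w.sum(),1))
```

```text
[0.48796671 0.1622158  0.16279733] [-0.24890967  0.57930934 -0.29205226] [279.19688661 219.85467696]
right edge [(209, 287.0), (211, 289.2), (213, 291.4), (215, 292.7), (217, 293.7), (219, 287.0), (221, 287.0), (223, 287.0), (225, 293.6), (227, 287.0), (229, 291.3), (231, 287.0), (233, 287.0)]
col280 [(201, 219, 2), (202, 241, 0), (203, 241, 0), (204, 239, 1), (205, 238, 0), (206, 239, -1), (207, 228, 1), (208, 173, 1), (209, 124, -2), (210, 119, -2), (211, 120, -3), (212, 144, -2), (213, 159, 21), (214, 181, 90), (215, 199, 122), (216, 175, 29), (217, 154, -3), (218, 157, -5), (219, 156, -5), (220, 157, -5), (221, 158, -3), (222, 154, -2), (223, 154, -2), (224, 156, -3), (225, 166, -2), (226, 137, 2), (227, 111, 1), (228, 124, 3), (229, 169, 4)]
219 [239, 240, 241, 218, 181, 174, 142, 136, 136, 136, 136, 144, 140, 121, 117, 118, 130, 144, 156, 167, 178, 187, 195, 198, 205, 187, 135, 137, 136, 136, 133, 141, 177, 223, 237, 237, 239, 248]
222 [163, 157, 155, 152, 146, 139, 133, 133, 137, 134, 132, 122, 118, 120, 119, 123, 132, 147, 154, 168, 176, 185, 193, 196, 205, 198, 144, 140, 138
[... 348 characters left out ...]
0618555
s14 258.3329054464168 201.1992689628881 253 194
[[0, -1, -2, -2, -2, -2, -1, -2, 9, 37, 47], [-1, -1, -3, 0, -3, -3, -2, -1, 1, 6, 7], [0, 0, -2, -2, -2, -2, -2, -2, -1, 0, 0], [0, -1, -2, 0, -1, -1, -1, -1, -1, 2, 1], [0, -1, 0, 1, 1, 0, -1, 0, 4, 6, 4], [1, 3, 2, 3, 3, 0, 3, 8, 5, 3, 4], [2, 4, 3, 4, 7, 12, 23, 29, 9, 3, 2], [1, 3, 2, 6, 18, 32, 39, 33, 10, 2, 2], [1, 5, 2, 6, 13, 17, 19, 13, 4, 3, 3], [1, 4, 5, 5, 7, 7, 7, 7, 5, 4, 4], [1, 1, 3, 4, 4, 3, 3, 4, 4, 3, 0], [1, -1, 0, 4, 3, 4, 2, 2, 1, -3, -3], [0, -1, 0, 1, 1, 1, 1, 1, 0, -2, -4], [-1, 0, 0, 1, 1, 1, 1, 3, 2, -1, -2], [1, 1, 1, 1, 1, 1, 1, 2, 0, 0, -2]]
row sums [ 0  0  0 28 74 14  0  0  0] centroid 200.8793103448276
```

The bore centre is now at row 221.0 and the shaft axis at 221.4, with columns within 0.3 px. The scene camera's view of the red ring agrees with it being level with the port to about 1 mm. Hand in.

```bash
python3 -c "
from plant import arm
print(arm.close_job())"
```

```text
the job is handed in; nothing more can be done
None
```

The job is handed in: the port cover is swung right aside, and the probe is held by its head, upright in the port and centred to within about 0.5 mm. The red ring is level with the port top to about 1 mm, no contact showed in the force readings, and the clock stood at about 21 s of the 64 s allowed.

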